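# Box up a charged lantern light under a turned tote

### The arm

A 6-joint arm with a two-finger parallel gripper is mounted at the origin on the work surface. World frame = base frame: x ahead of the robot, y to its left, z up, the work surface at z = 0. Lengths are in m, angles in rad, forces in N, time in s.
With the tool pointing down it reaches from about 0.35 to 0.975 m from the base axis. Payload 4.9 kg.
Tool frame: the origin (TCP) lies at the very end of the fingers, on their centre line; the grasp point (between the pads) lies 19 mm behind it; x points along the fingers, z is the direction in which the jaws open and shut, and the axes are right-handed (so a half turn about x gives the same grasp; the last joint's range is limited). The gripper opens to 85 mm and grips with 20 to 120 N. Pads are 22 mm wide; open, the fingers measure 114 mm over their backs; the gripper's body (76 mm by 85 mm) begins 54 mm behind the grasp point. The pads swing forward as they close: fully open they stand 13 mm farther back than shut.
Start: joints at [1.196, 0.053, 1.613, -0, 1.476, -0.119], TCP at [0.158, 0.605, 0.231] pointing down, gripper open.
Joint ranges: [-3.01, 3.01], [-1.01, 2.22], [0.06, 2.58], [-1.02, 4.17], [0.09, 2.62], [-3.14, 3.14]. Speed limits (rad/s): [2.57, 2.57, 3.14, 3.14, 3.14, 3.14].

### API

Orientations are given as a rotation vector (axis times angle).
In Python, from station import ctrl, imaging gives the robot as it stands. The module is installed in compiled form; this text tells all that it offers.
- The arm moves only by the shell command python3 -m jog 'ROWS' [FORCE]. ROWS is JSON, a list that holds one entry, the list of rows, each a list of 5 numbers: the shift along the tool's x, y, z in m, then the turn about the tool's x in rad, then the closure, from -1 (fully open) to 1 (shut). A call has 1 to 12 rows; each row is the pose to reach, as a shift and turn from the pose measured when the call began, along the tool's axes at that moment; what a row does not reach only later rows make up. A row lasts 1/10 s, in which the tool goes at most 50 mm and 8.59 degrees, less where a joint would pass 70% of its speed; a pose out of reach is approached as far as the arm can. A call with a gripper value outside its range is refused whole. The fingers move at their own pace and stop on an object; FORCE is the grip in N (left out, the last holds). Time passes only in rows, so rows that repeat a pose let the fingers close. It gives the time, the measured TCP pose, the force and the opening at its end, in the units of the state.
- ctrl.get_obs(): the state, without advancing time (a new reading comes with each control period).
- imaging.get_image(name): name is "side" or "top"; returns a dict with "color" (420x560x3 uint8, red, green, blue), "intrinsics" (3x3 intrinsics, pixels), "distortion" ([k1, k2, p1, p2, k3] as OpenCV has them; the pictures are not rectified), "R" (3x3) and "t" (3): a world point X has camera coordinates R X + t. Camera axes: x right, y down, z forward; pixel columns grow to the right and rows downward; lengths in m; the calibration is good to about 2 mm. A picture is of the moment at which its call begins. There is no depth.
- ctrl.finish_job(): hands the job in, once; it reports no verdict.
The state is a dict: "t": time; "q": joint angles; "dq": joint speeds; "effort": joint torques, N m; "tool_pos": TCP position; "tool_rot": TCP orientation; "contact_force": force on the tool from outside, world axes, zero at the start; "wrist_torque": the same for the moment, N m; "opening": finger opening in m.
Only numpy, scipy, OpenCV 4.12 (cv2) and the standard library are available. Lean on these libraries where they do the work, as an engineer would, in place of code of your own. Each camera call takes 0.05 s, during which the arm holds its last target.

### The job

Pull the charged lantern light straight up out of the charging dock and set it down inside the open tote that has no handle. Then lift the tote with the carrying handle, keeping it upright, turn it half a turn so that its label shelf is at the opposite end from the other tote's, and gently seat it stacked squarely on top of that tote's rim instead of nesting down onto the light. Leave the open tote and the other things on the bench where they are.

Things in the scene. Friction and masses are not known exactly. Their poses are not given: they have to be found in the camera images.
- lower_tote: Open grey tote with no handle, loose, 0.9 kg. Origin: centre of its underside; x along its length, -x end is its front, z up. 80 mm high. Rim outside 178 (x) x 128 (y), walls 5 thick. Stepped: above z 40 inside 168 x 118 mm, below z 40 outside 160 x 110, inside 152 x 102; floor 4 thick. Front rim: deep notch (down to z 40) in the middle; back rim: two deep notches near the corners.
- lower_front (a point): Middle of the outer edge of the open tote's label shelf, at (-107, 0, 40) mm in its frame. The shelf, 80 mm wide with a blank white card, sticks out 18 mm below the front rim's deep notch.
- stack_seat (a point): Point at (0, 0, 74) mm in the open tote's frame: where the carrying tote's underside centre comes when stacked. The rim has shallow seats 6 mm deep (bottom at z 74): two, 28 mm wide at y = +-42 mm, in the front; one, 44 mm wide, in the middle of the back. They take the feet of a tote turned half a turn, with 4 mm play in x and y.
- carry_tote: Grey tote, same shape and frame as the open one (front = -x end with label shelf), loose, 0.4 to 0.6 kg, wooden ribs fixed in it, with a carrying handle. Feet under its ends reach x = +-93 mm: one 36 wide in the middle of the front, two 20 wide at y = +-42 at the back. Set facing like the open tote it nests (undersides 44 mm apart), half a turn round it stacks (74 mm).
- carry_handle (a point): Centre of the carrying tote's rigid handle bar, (0, 0, 125) mm in its frame, 45 mm above its rim. The bar runs along the tote's y over its middle, 128 mm long, 14 mm wide in x and 14 mm high, on a post at each end.
- carry_front (a point): Middle of the outer edge of the carrying tote's label shelf, (-107, 0, 40) mm in its frame.
- dock: Charging dock, a black block 100 x 80 x 45 mm high, fixed. Origin: centre of its underside, z up. Two sprung detents in its socket hold the light's plug; they give way to a straight upward pull of 10 to 15 N, over the first 8 mm; the plug is clear of the socket after 22 mm.
- socket (a point): Middle of the socket's mouth, on top of the dock (45 mm above the bench).
- lamp: Lantern light, 62 mm tall, 90 g: round head 40 mm in diameter and 40 mm high (grey collar, white top, narrower over its last 6 mm) on a plug 26 x 16 mm, 22 mm long. Origin: centre of the plug's lower end, z towards the white top. Starts plugged in, upright, the head's underside on the dock's top. It may stand or lie in the tote.
- lamp_head (a point): Centre of the light's head, 42 mm from the lower end of the plug.
- former_disc: Bystander: turned wooden disc 90 mm in diameter with a peg, 50 mm high, loose. Origin: centre of its underside.
- paste_jar: Bystander: closed jar 64 mm in diameter, 85 mm high, loose. Origin: centre of its underside.
- paste_brush: Bystander: brush 180 mm long, lying along its x, loose. Origin: its underside.
Not all that is in view belongs to the job. Of the things like the lamp, leave any that is green or purple; of the rest the larger one is meant.

How it is judged:
By the outcome, as a careful person would: the job done as asked, in the order asked, and still so for the second after the job is handed in, with the robot touching nothing.
It also fails if it takes over 64 s, if anything falls off the work surface, if the arm or the gripper's body presses on something with over 40 N, if the wrist force passes 120 N, or if a joint passes its speed limit or range.

## Working session

There is one attempt and no reset: what is moved stays moved. The work goes in short steps, Python scripts to look and compute and a shell command to move; the robot and the scene stay as the last step left them, time stands still between calls to the robot, and variables do not carry over. Pictures are saved under pics/ and viewed, and the job is handed in when it is done.

```bash
mkdir -p pics; ls; python3 - <<'E'
from station import ctrl, imaging
import cv2
o=ctrl.get_obs(); print(o)
for n in("side","top"):
    d=imaging.get_image(n); cv2.imwrite(f"pics/{n}0.png",d["color"][:,:,::-1]); print(n,d["intrinsics"],d["distortion"],d["R"],d["t"])
E
```

```text
pics
{'t': 0.0, 'q': array([ 1.19602093e+00,  5.33225545e-02,  1.61426503e+00,  8.80891874e-06,
        1.47596443e+00, -1.19017036e-01]), 'dq': array([-6.07507849e-05,  2.20071910e-03, -2.92538591e-03,  1.11260818e-04,
       -1.78566240e-03,  6.50229180e-05]), 'effort': array([-1.01253336e-03, -3.93684840e+01, -3.70175064e+01, -1.62149977e-04,
        6.94793242e-03,  7.90048603e-06]), 'tool_pos': array([0.15789824, 0.6041054 , 0.23010157]), 'tool_rot': array([-1.01983699,  1.32112816,  1.01817409]), 'contact_force': array([ 0.70072101, -0.14804901, -0.01851567]), 'wrist_torque': array([ 0.0055163 ,  0.03522398, -0.00851943]), 'opening': 0.08549828220526166}
side [[389.79789439   0.         281.12015153]
 [  0.         389.79789439 211.17140746]
 [  0.           0.           1.        ]] [-0.07394138  0.          0.          0.          0.        ] [[ 0.99024009 -0.13790189  0.02018994]
 [-0.08913545 -0.73799192 -0.6688967 ]
 [ 0.10714213  0.66056869 -0.74308113]] [-0.5404026   0.15737388  1.07316248]
top [[497.62281919   0.         279.99498521]
 [  0.         497.62281919 209.91326222]
 [  0.           0.           1.        ]] [-0.10829281  0.          0.          0.          0.        ] [[-0.01836711 -0.9997898   0.00911076]
 [-0.99910823  0.01800657 -0.03819035]
 [ 0.03801826 -0.00980408 -0.99922895]] [0.07119626 0.5606194  1.61890771]
```

View pics/side0.png

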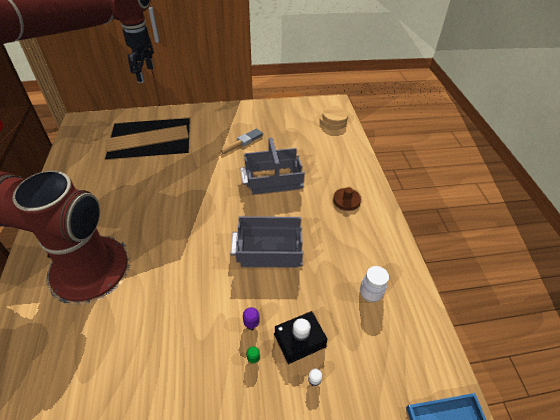

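View pics/top0.png

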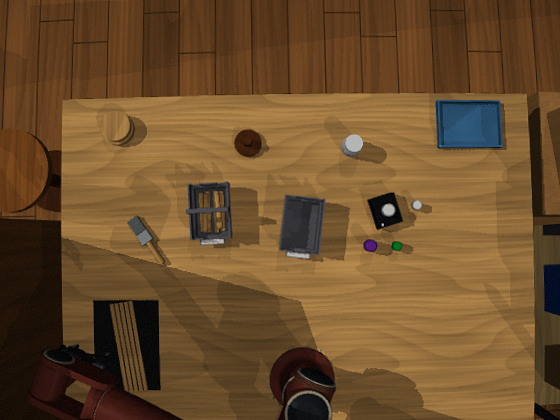

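The top view shows the dock at about (385,211) with the white lamp at (389,210). The open tote is at (301,225) and the carrying tote at (210,212), both with label shelves toward the robot. The small white light at (417,205) and the purple and green ones are decoys. Next I'll zoom in and measure.

```bash
cat > h.py <<'E'
import numpy as np, cv2
from station import ctrl, imaging
def get(n): return imaging.get_image(n)
def ray(d,uv):
    p=cv2.undistortPoints(np.array([[uv]],float),d["intrinsics"],np.array(d["distortion"]))[0,0]
    R=np.array(d["R"]);t=np.array(d["t"])
    return -R.T@t, R.T@np.array([p[0],p[1],1.])
def onz(d,uv,z):
    c,v=ray(d,uv); return c+v*(z-c[2])/v[2]
def proj(d,X):
    return cv2.projectPoints(np.atleast_2d(np.array(X,float)),cv2.Rodrigues(np.array(d["R"]))[0],np.array(d["t"]),d["intrinsics"],np.array(d["distortion"]))[0][:,0]
def tri(d1,u1,d2,u2):
    c1,v1=ray(d1,u1);c2,v2=ray(d2,u2)
    s=np.linalg.lstsq(np.c_[v1,-v2],c2-c1,rcond=None)[0]
    a=c1+s[0]*v1;b=c2+s[1]*v2
    return (a+b)/2,np.linalg.norm(a-b)
def crop(d,x0,y0,x1,y1,k,fn):
    im=cv2.resize(d["color"][y0:y1,x0:x1,::-1],None,fx=k,fy=k,interpolation=cv2.INTER_CUBIC); cv2.imwrite(fn,im)
E
python3 - <<'E'
from h import *
t=get("top");s=get("side")
np.save("pics/t0.npy",t["color"]);np.save("pics/s0.npy",s["color"])
crop(t,170,165,340,275,4.5,"pics/tcrop.png")
crop(t,355,180,435,260,7,"pics/dcrop.png")
crop(s,225,120,385,290,3.5,"pics/scrop.png")
crop(s,235,290,345,395,5.5,"pics/sdcrop.png")
E
```

```text
(no output)
```

View pics/tcrop.png

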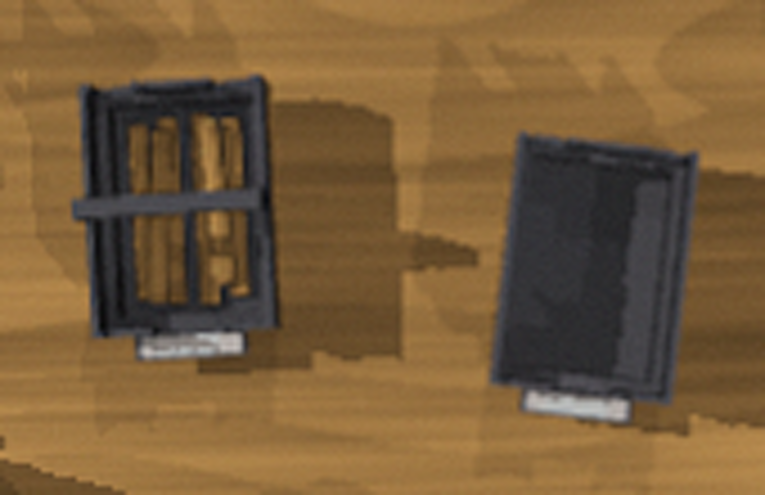

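View pics/dcrop.png

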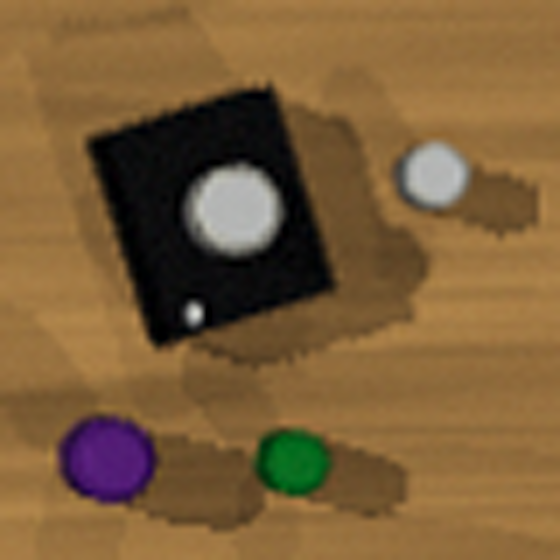

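View pics/scrop.png

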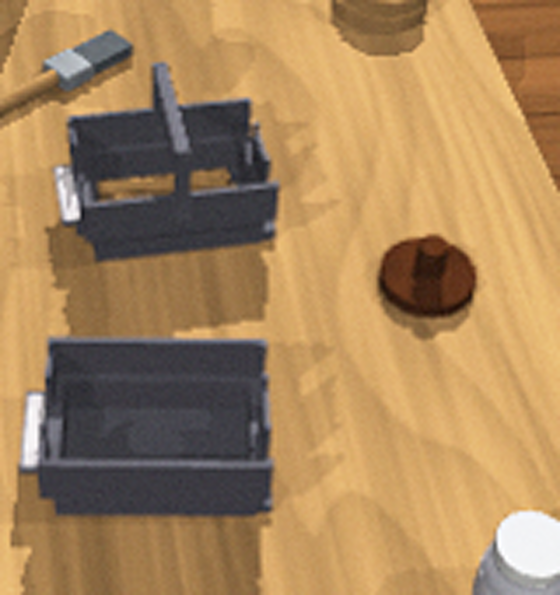

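View pics/sdcrop.png

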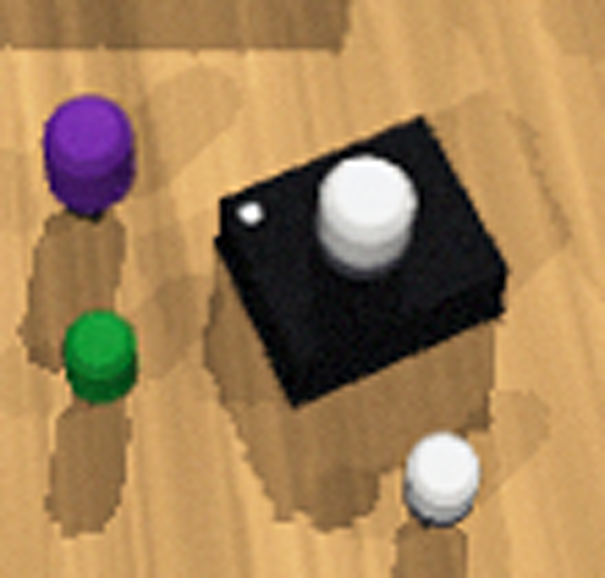

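```bash
python3 - <<'E'
from h import *
t=get("top");s=get("side")
T=lambda p:(p[0]/4.5+170-.39,p[1]/4.5+165-.39)
S=lambda p:(p[0]/3.5+225-.36,p[1]/3.5+120-.36)
for n,c,sh in(("lower",[(522,133),(697,153),(670,403),(492,383)],[(522,410),(630,422)]),("carry",[(82,87),(265,77),(276,326),(97,336)],[(138,360),(244,350)])):
    P=np.array([onz(t,T(p),.08) for p in c]); 
    print(n,P.mean(0)[:2], "len",np.linalg.norm(P[0]-P[3]),np.linalg.norm(P[1]-P[2]),"wid",np.linalg.norm(P[0]-P[1]),np.linalg.norm(P[2]-P[3]))
    ex=P[0]+P[1]-P[2]-P[3]; ey=P[0]+P[3]-P[1]-P[2]
    print(" yaw",np.degrees(np.arctan2(ex[1],ex[0])),np.degrees(np.arctan2(-ey[0],ey[1])))
    F=np.array([onz(t,T(p),.04) for p in sh]);print(" shelf",F.mean(0),np.linalg.norm(F[0]-F[1]), "dist to centre",np.linalg.norm((F.mean(0)-P.mean(0))[:2]), np.degrees(np.arctan2(*(P.mean(0)-F.mean(0))[1::-1])))
# side rim of lower: corners visible: far-left(front,y+)(48,341) back y+(267,343), back y- (271,462), front y-(38,465)
P=np.array([onz(s,S(p),.08) for p in [(268,341),(271,461),(38,465),(48,341)]]);print("side lower",P,P.mean(0))
P=np.array([onz(s,S(p),.08) for p in [(249,101),(277,185),(86,207),(69,118)]]);print("side carry",P.mean(0),P)
# handle bar
b=[T((73,209)),T((262,198))]
B=[onz(t,p,.132) for p in b];print("bar",B,np.linalg.norm(B[0]-B[1]),np.mean(B,0))
b=[S((159,68)),S((183,150))]
B=[onz(s,p,.132) for p in b];print("bar side",B,np.linalg.norm(B[0]-B[1]),np.mean(B,0))
# lamp
def blob(d,box):
    x0,y0,x1,y1=box; h=cv2.cvtColor(d["color"],cv2.COLOR_RGB2HSV)[y0:y1,x0:x1]
    m=((h[...,1]<60)&(h[...,2]>120)).astype(np.uint8)
    n,l,st,ce=cv2.connectedComponentsWithStats(m); i=1+st[1:,4].argmax(); return ce[i]+[x0,y0],st[i]
for box in[(375,198,402,222),(408,195,428,215)]:
    c,st=blob(t,box);print("top",c,st,onz(t,c,.084))
c,st=blob(s,(288,313,315,345));print("side",c,st,onz(s,c,.068))
X=onz(t,blob(t,(375,198,402,222))[0],.084)
print("reproj top centre in side",proj(s,[X[0],X[1],.085]),"crop",(proj(s,[X[0],X[1],.085])-[235,290])*5.5)
D=lambda p:(p[0]/7+355-.43,p[1]/7+180-.43)
P=np.array([onz(t,D(p),.045) for p in [(88,140),(270,88),(335,288),(158,346)]]);print("dock",P.mean(0),[np.linalg.norm(P[i]-P[i-1]) for i in range(4)],P)
for n,p,z in(("purple",(107,458),.06),("green",(294,462),.05),("small",(434,174),.05)): print(n,onz(t,D(p),z))
import cv2 as _
R=_.Rodrigues(ctrl.get_obs()["tool_rot"])[0];print(R)
E
```

```text
lower [ 0.51339785 -0.00618483] len 0.17527999253640217 0.17524915523721205 wid 0.1230130040984146 0.12461975354590747
 yaw -7.642138005210048 -7.522608798352869
 shelf [0.4083717 0.0075428 0.04     ] 0.0775135727332563 dist to centre 0.10591949895113653 -7.446729912833141
carry [0.56150275 0.28263091] len 0.17429300636415085 0.1738531766487976 wid 0.12846521382156031 0.12511826895002276
 yaw 2.2519477558241703 2.12338136843479
 shelf [0.45673344 0.28137894 0.04      ] 0.07616929504975394 dist to centre 0.1047767914720258 0.6846433015692593
side lower [[ 0.60800584  0.04457556  0.08      ]
 [ 0.58960474 -0.07419944  0.08      ]
 [ 0.41534743 -0.05637356  0.08      ]
 [ 0.43092124  0.06604651  0.08      ]] [ 0.51096981 -0.00498773  0.08      ]
side carry [0.55865764 0.28560126 0.08      ] [[0.64283003 0.34989578 0.08      ]
 [0.6484484  0.22849587 0.08      ]
 [0.47459615 0.21975486 0.08      ]
 [0.46875596 0.34425854 0.08      ]]
bar [array([0.55887982, 0.34807887, 0.132     ]), array([0.5639954 , 0.22017038, 0.132     ])] 0.12801074482548025 [0.56143761 0.28412462 0.132     ]
bar si
[... 427 characters left out ...]
 centre in side [[302.44549728 323.67145905]] crop [[370.95023505 185.19302476]]
dock [ 0.55302017 -0.277399    0.045     ] [np.float64(0.10005333134227191), np.float64(0.08845188898796705), np.float64(0.09704830825568243), np.float64(0.08695850471145566)] [[ 0.58880002 -0.2201427   0.045     ]
 [ 0.61142407 -0.30565228  0.045     ]
 [ 0.51846677 -0.33353261  0.045     ]
 [ 0.4933898  -0.25026841  0.045     ]]
purple [ 0.44300033 -0.22256586  0.06      ]
green [ 0.43890885 -0.3111132   0.05      ]
small [ 0.57009761 -0.38014134  0.05      ]
[[-2.83975146e-04 -9.67468682e-01  2.52990651e-01]
 [-6.72895714e-04  2.52990789e-01  9.67468453e-01]
 [-9.99999733e-01  1.04500670e-04 -7.22848625e-04]]
```

```bash
cat >> h.py <<'E'
def go(x=None,y=None,z=None,az=None):
    o=ctrl.get_obs();R=cv2.Rodrigues(o["tool_rot"])[0];p=o["tool_pos"]
    a=np.arctan2(R[1,2],R[0,2])
    T=np.array([p[0] if x is None else x,p[1] if y is None else y,p[2] if z is None else z])
    d=R.T@(T-p); turn=0 if az is None else -((az-a+np.pi)%(2*np.pi)-np.pi)
    print("t%.2f pos"%o["t"],p.round(4),"az %.4f (%.2fdeg)"%(a,np.degrees(a)),"tilt",R[:,0].round(4),"q",o["q"].round(3),"F",o["contact_force"].round(2),"open %.4f"%o["opening"])
    print("shift",d.round(4),"turn %.4f"%turn)
E
python3 - <<'E'
from h import *
go(.5535,-.2797,.2,1.315)
go(.45,.0,.2,1.315)
E
```

```text
t0.30 pos [0.158  0.6045 0.2309] az 1.3150 (75.35deg) tilt [-3.e-04 -7.e-04 -1.e+00] q [ 1.196  0.053  1.613  0.     1.476 -0.119] F [ 0.05 -0.69 -0.41] open 0.0853
shift [ 0.0313 -0.6063 -0.7553] turn 0.0000
t0.30 pos [0.158  0.6045 0.2309] az 1.3150 (75.35deg) tilt [-3.e-04 -7.e-04 -1.e+00] q [ 1.196  0.053  1.613  0.     1.476 -0.119] F [ 0.05 -0.69 -0.41] open 0.0853
shift [ 0.0312 -0.4354 -0.5109] turn 0.0000
```

```bash
python3 -m jog '[[[0.0,-0.02,-0.025,0,-1],[0.0,-0.05,-0.06,0,-1],[0.0,-0.085,-0.1,0,-1],[0.0,-0.12,-0.14,0,-1],[0.0,-0.15,-0.18,0,-1],[0.0,-0.18,-0.22,0,-1],[0.0,-0.21,-0.26,0,-1],[0.0,-0.24,-0.3,0,-1],[0.0,-0.27,-0.335,0,-1],[0.01,-0.3,-0.37,0,-1],[0.01,-0.33,-0.41,0,-1],[0.01,-0.36,-0.45,0,-1]]]'
python3 - <<'E'
from h import *
go(.5535,-.2797,.15,1.315)
E
```

```text
t: 1.5
tool_pos: [0.3927, 0.0761, 0.2211]
tool_rot: [-1.019, 1.319, 1.018]
contact_force: [0.6, 0.2, 0.3]
opening: 0.0853
t1.50 pos [0.3927 0.0761 0.2211] az 1.3150 (75.34deg) tilt [ 7.e-04 -5.e-04 -1.e+00] q [ 0.005 -0.53   2.116 -0.     1.554 -1.31 ] F [0.61 0.18 0.27] open 0.0853
shift [ 0.0714 -0.2455 -0.3035] turn -0.0000
```

```bash
python3 -m jog '[[[0.0,-0.03,-0.035,0,-1],[0.01,-0.06,-0.075,0,-1],[0.02,-0.095,-0.115,0,-1],[0.03,-0.125,-0.155,0,-1],[0.04,-0.155,-0.195,0,-1],[0.05,-0.185,-0.23,0,-1],[0.06,-0.21,-0.26,0,-1],[0.07,-0.23,-0.285,0,-1],[0.0714,-0.2455,-0.3035,0,-1],[0.0714,-0.2455,-0.3035,0,-1]]]'
python3 - <<'E'
from h import *
go(.5535,-.2797,.052,1.315)
t=get("top");s=get("side")
crop(s,225,250,385,400,3.7,"pics/s1.png");crop(t,340,160,440,260,6,"pics/t1.png")
E
```

```text
t: 2.5
tool_pos: [0.5537, -0.2822, 0.1491]
tool_rot: [-1.017, 1.321, 1.017]
contact_force: [-0.1, 0.8, -0.1]
opening: 0.0854
t2.50 pos [ 0.5537 -0.2822  0.1491] az 1.3124 (75.19deg) tilt [-1.e-04 -5.e-04 -1.e+00] q [-5.910e-01  1.070e-01  1.696e+00 -1.000e-03  1.339e+00 -1.903e+00] F [-0.13  0.78 -0.12] open 0.0854
shift [0.0971 0.0009 0.0024] turn -0.0026
```

View pics/s1.png

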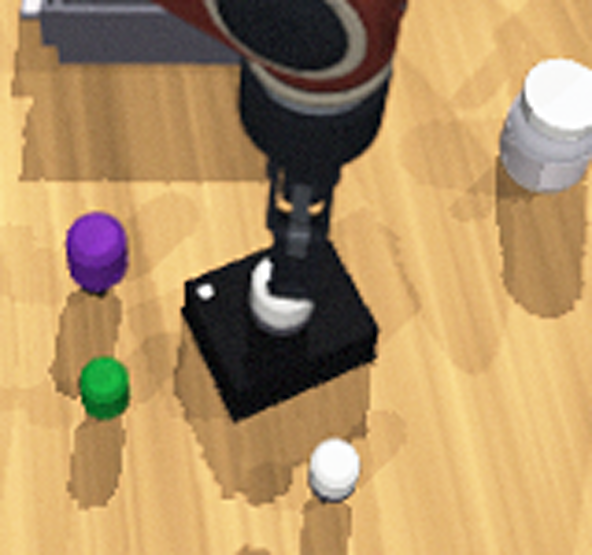

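The gripper is over the lamp, with the near finger at crop (290,285) and the lamp at (281,292). Now I'll descend.

```bash
python3 -m jog '[[[0.02,0.001,0.002,0,-1],[0.04,0.001,0.0024,0,-1],[0.06,0.001,0.0024,0,-1],[0.075,0.001,0.0024,0,-1],[0.085,0.001,0.0024,0,-1],[0.092,0.001,0.0024,0,-1],[0.097,0.001,0.0024,0,-1],[0.097,0.001,0.0024,0,-1]]]'
python3 - <<'E'
from h import *
go(.5535,-.2797,.052,1.315)
t=get("top");s=get("side")
crop(s,225,250,385,400,3.7,"pics/s2.png");crop(t,340,160,440,260,6,"pics/t2.png")
E
```

```text
t: 3.4
tool_pos: [0.5528, -0.2771, 0.0525]
tool_rot: [-1.018, 1.32, 1.019]
contact_force: [0.2, 0.1, -0.6]
opening: 0.0855
t3.40 pos [ 0.5528 -0.2771  0.0525] az 1.3144 (75.31deg) tilt [-3.e-04  5.e-04 -1.e+00] q [-0.585  0.208  1.758  0.     1.176 -1.899] F [ 0.19  0.12 -0.63] open 0.0855
shift [ 0.0004 -0.0013 -0.0024] turn -0.0006
```

View pics/s2.png

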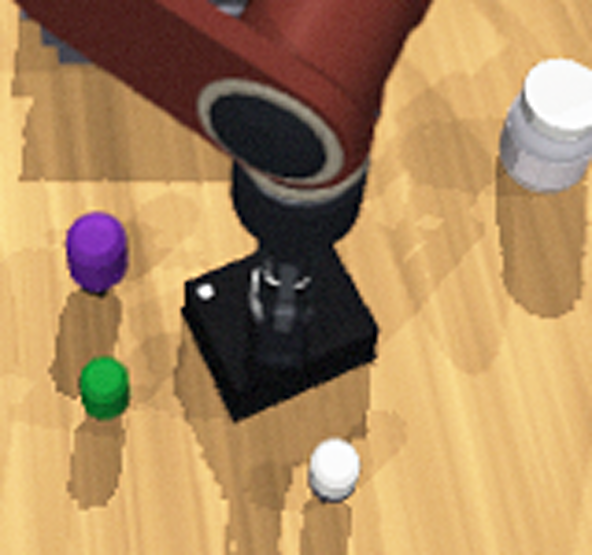

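The fingers straddle the lamp, so I'll close them.

```bash
python3 -m jog '[[[0,-0.001,-0.002,0,0],[0,-0.001,-0.002,0,0.3],[0,-0.001,-0.002,0,0.6],[0,-0.001,-0.002,0,1],[0,-0.001,-0.002,0,1],[0,-0.001,-0.002,0,1],[0,-0.001,-0.002,0,1],[0,-0.001,-0.002,0,1],[0,-0.001,-0.002,0,1]]]' 60
```

```text
t: 4.4
tool_pos: [0.5541, -0.2805, 0.0542]
tool_rot: [-1.02, 1.32, 1.016]
contact_force: [-2.2, -4.8, 5.8]
opening: 0.0377
```

```bash
python3 -m jog '[[[-0.002,0,0,0,1],[-0.005,0,0,0,1],[-0.009,0,0,0,1],[-0.014,0,0,0,1],[-0.02,0,0,0,1],[-0.027,0,0,0,1],[-0.035,0,0,0,1],[-0.05,0,0,0,1],[-0.07,0,0,0,1],[-0.09,0,0,0,1],[-0.1,0,0,0,1],[-0.1,0,0,0,1]]]'
python3 - <<'E'
from h import *
go(.5134,-.0055,.16,2.7)
t=get("top");s=get("side")
crop(s,225,200,385,350,3.7,"pics/s3.png")
E
```

```text
t: 5.6
tool_pos: [0.5551, -0.2807, 0.1569]
tool_rot: [-1.023, 1.318, 1.013]
contact_force: [-0.2, 0.3, -0.0]
opening: 0.0378
t5.60 pos [ 0.5551 -0.2807  0.1569] az 1.3146 (75.32deg) tilt [ 0.0054 -0.0039 -1.    ] q [-0.588  0.097  1.693 -0.     1.345 -1.902] F [-0.17  0.32 -0.01] open 0.0378
shift [-0.0044  0.1101  0.2556] turn -1.3854
```

View pics/s3.png

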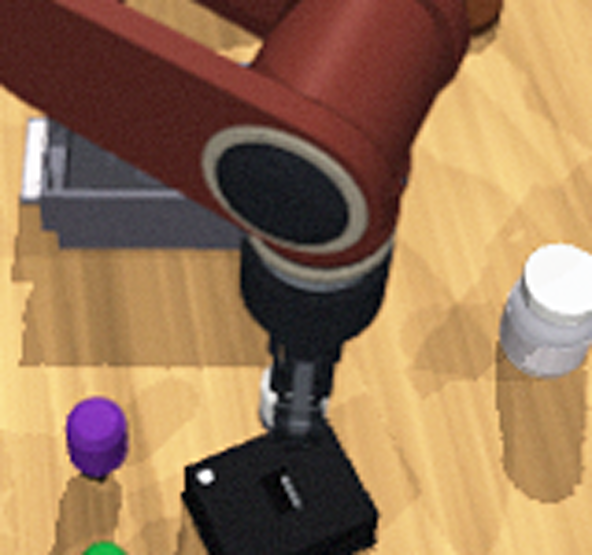

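The lamp is out and the socket at crop (287,488) is empty. Next is carrying it over the open tote, turning on the way.

```bash
python3 -m jog '[[[-0.004,0.006,0.013,-0.08,1],[-0.004,0.014,0.033,-0.2,1],[-0.004,0.025,0.058,-0.33,1],[-0.004,0.037,0.085,-0.46,1],[-0.004,0.05,0.115,-0.6,1],[-0.004,0.062,0.144,-0.74,1],[-0.004,0.074,0.172,-0.88,1],[-0.004,0.086,0.2,-1.02,1],[-0.004,0.096,0.223,-1.15,1],[-0.004,0.104,0.241,-1.27,1],[-0.004,0.109,0.253,-1.35,1],[-0.004,0.11,0.2556,-1.385,1]]]'
python3 - <<'E'
from h import *
go(.5134,-.0055,.038,2.7)
t=get("top");s=get("side")
crop(s,205,150,365,300,3.7,"pics/s4.png")
E
```

```text
t: 6.9
tool_pos: [0.5109, -0.0034, 0.1557]
tool_rot: [-1.978, 0.442, 1.98]
contact_force: [0.3, -0.0, -1.2]
opening: 0.0378
t6.90 pos [ 0.5109 -0.0034  0.1557] az 2.7029 (154.87deg) tilt [-1.5e-03 -7.0e-04 -1.0e+00] q [-1.520e-01 -1.640e-01  1.949e+00 -1.000e-03  1.357e+00 -2.855e+00] F [ 0.32 -0.04 -1.16] open 0.0378
shift [ 0.1177  0.0007 -0.0033] turn 0.0029
```

View pics/s4.png

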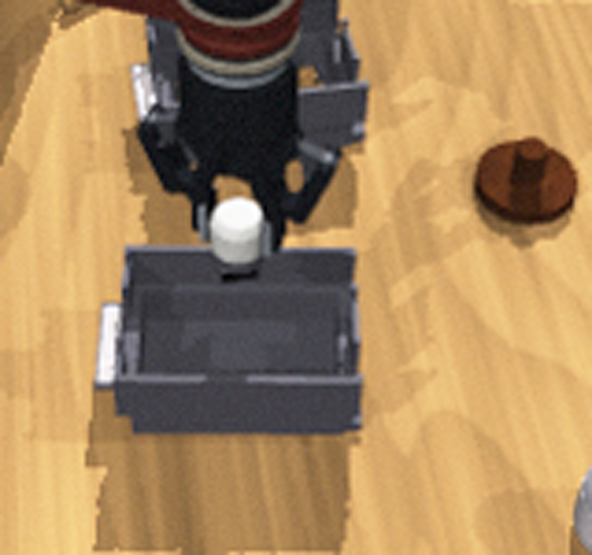

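The lamp hangs upright over the open tote at crop (238,230). I'll lower it.

```bash
python3 -m jog '[[[0.012,0,-0.002,0,1],[0.03,0,-0.003,0,1],[0.05,0,-0.003,0,1],[0.068,0,-0.003,0,1],[0.083,0,-0.003,0,1],[0.095,0,-0.003,0,1],[0.104,0,-0.003,0,1],[0.11,0,-0.003,0,1],[0.114,0,-0.003,0,1],[0.1165,0,-0.003,0,1],[0.1165,0,-0.003,0,1]]]'
python3 - <<'E'
from h import *
go(.5134,-.0055,.034,2.7)
E
```

```text
t: 8.1
tool_pos: [0.5143, -0.006, 0.0399]
tool_rot: [-1.977, 0.446, 1.977]
contact_force: [0.5, 0.2, -1.9]
opening: 0.0377
t8.10 pos [ 0.5143 -0.006   0.0399] az 2.6997 (154.68deg) tilt [-2.0e-04 -1.4e-03 -1.0e+00] q [-1.560e-01 -7.000e-03  2.015e+00 -2.000e-03  1.133e+00 -2.855e+00] F [ 0.51  0.18 -1.86] open 0.0377
shift [ 0.0059 -0.      0.001 ] turn -0.0003
```

```bash
python3 -m jog '[[[0.001,0,0,0,1],[0.002,0,0,0,1],[0.003,0,0,0,1],[0.004,0,0,0,1],[0.004,0,0,0,1]]]'
```

```text
t: 8.6
tool_pos: [0.5142, -0.006, 0.0358]
tool_rot: [-1.977, 0.446, 1.977]
contact_force: [-0.3, 0.5, -0.6]
opening: 0.0378
```

```bash
python3 -m jog '[[[0.001,0,0,0,1],[0.002,0,0,0,1],[0.003,0,0,0,1],[0.003,0,0,0,1]]]'
```

```text
t: 9.0
tool_pos: [0.5146, -0.006, 0.0351]
tool_rot: [-1.976, 0.446, 1.979]
contact_force: [-7.9, 0.4, 14.2]
opening: 0.0377
```

```bash
python3 -m jog '[[[-0.0005,0,0,0,1],[-0.0005,0,0,0,1],[-0.0005,0,0,0,0.06],[-0.0005,0,0,0,0.0],[-0.0005,0,0,0,-0.1],[-0.0005,0,0,0,-0.25],[-0.0005,0,0,0,-0.4],[-0.0005,0,0,0,-0.4],[-0.0005,0,0,0,-0.4]]]' 20
python3 - <<'E'
from h import *
go(.5134,-.0055,.2)
t=get("top");s=get("side")
crop(s,205,150,365,300,3.7,"pics/s5.png")
E
```

```text
t: 9.9
tool_pos: [0.5145, -0.0059, 0.0355]
tool_rot: [-1.976, 0.446, 1.979]
contact_force: [0.4, 0.5, -0.2]
opening: 0.0601
t9.90 pos [ 0.5145 -0.0059  0.0355] az 2.6999 (154.69deg) tilt [-0.0017 -0.0012 -1.    ] q [-1.550e-01  1.000e-03  2.015e+00 -2.000e-03  1.126e+00 -2.855e+00] F [ 0.4   0.54 -0.19] open 0.0601
shift [-0.1645  0.0004  0.0013] turn 0.0000
```

View pics/s5.png

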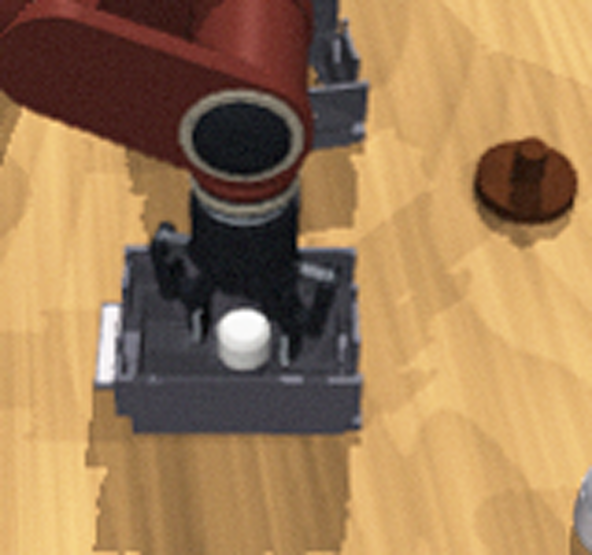

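The lamp stands free in the tote. I'll rise straight up and take fresh pictures from clear of the scene, over the carrying tote's side.

```bash
python3 -m jog '[[[-0.005,0,0,0,-0.4],[-0.015,0,0,0,-0.4],[-0.035,0,0,0,-0.4],[-0.065,0,0,0,-0.4],[-0.1,0,0,0,-0.4],[-0.14,0,0,0,-0.4],[-0.175,0,0,0,-0.4],[-0.185,0,0,0,-0.4],[-0.185,0,0,0,-0.4]]]'
python3 - <<'E'
from h import *
go(.45,.45,.22,3.18)
go(.560,.2845,.19,3.18)
E
```

```text
t: 10.9
tool_pos: [0.5161, -0.0059, 0.2235]
tool_rot: [-1.981, 0.445, 1.973]
contact_force: [-0.4, -1.2, 0.8]
opening: 0.0598
t10.90 pos [ 0.5161 -0.0059  0.2235] az 2.6999 (154.69deg) tilt [ 0.0037 -0.0021 -1.    ] q [-1.550e-01 -2.090e-01  1.873e+00 -2.000e-03  1.474e+00 -2.855e+00] F [-0.43 -1.2   0.77] open 0.0598
shift [ 0.0024 -0.3839  0.2547] turn -0.4801
t10.90 pos [ 0.5161 -0.0059  0.2235] az 2.6999 (154.69deg) tilt [ 0.0037 -0.0021 -1.    ] q [-1.550e-01 -2.090e-01  1.873e+00 -2.000e-03  1.474e+00 -2.855e+00] F [-0.43 -1.2   0.77] open 0.0598
shift [ 0.0331 -0.2813  0.0846] turn -0.4801
```

```bash
python3 -m jog '[[[0,-0.012,0.004,-0.03,-0.4],[0,-0.035,0.011,-0.08,-0.4],[0,-0.065,0.02,-0.13,-0.4],[0,-0.1,0.03,-0.18,-0.4],[0.005,-0.135,0.04,-0.23,-0.4],[0.01,-0.17,0.051,-0.29,-0.4],[0.015,-0.205,0.062,-0.35,-0.4],[0.02,-0.235,0.071,-0.4,-0.4],[0.025,-0.26,0.078,-0.45,-0.4],[0.03,-0.276,0.083,-0.475,-0.4],[0.033,-0.281,0.0846,-0.48,-0.4],[0.033,-0.281,0.0846,-0.48,-0.4]]]'
python3 - <<'E'
from h import *
go(.560,.2845,.106,3.18)
t=get("top");s=get("side")
crop(s,205,90,365,300,2.8,"pics/s6.png");crop(t,270,170,350,270,6,"pics/t6.png")
E
```

```text
t: 12.1
tool_pos: [0.5589, 0.2843, 0.1882]
tool_rot: [2.201, 0.039, -2.199]
contact_force: [-0.3, 0.1, -0.1]
opening: 0.0598
t12.10 pos [0.5589 0.2843 0.1882] az -3.1027 (-177.77deg) tilt [ 7.0e-04 -3.4e-03 -1.0e+00] q [ 0.354  0.087  1.649 -0.004  1.405 -2.826] F [-0.3   0.08 -0.11] open 0.0598
shift [ 0.0822 -0.0004 -0.0011] turn 0.0005
```

View pics/s6.png

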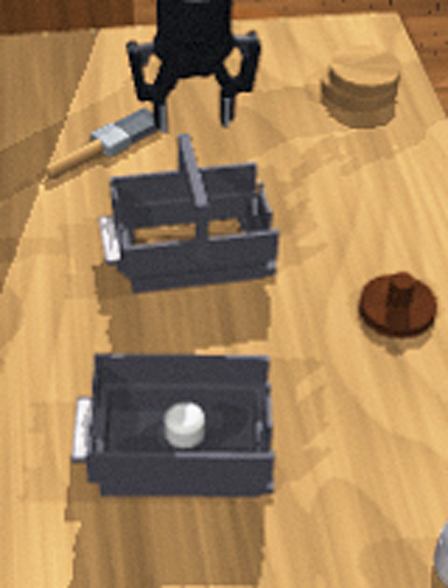

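View pics/t6.png

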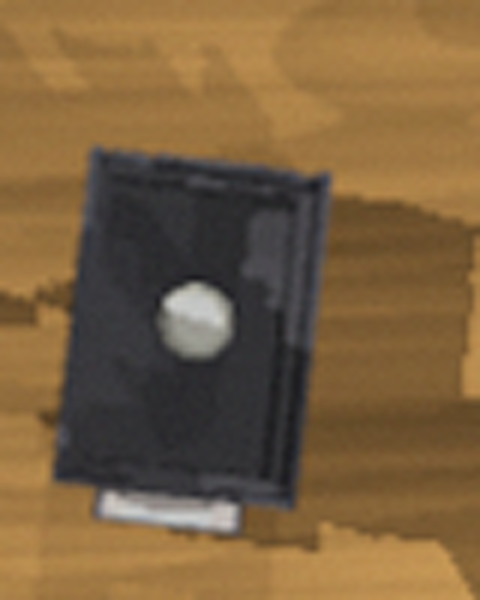

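The lamp stands in the tote at top-crop (196,320). The fingers straddle the handle line. I'll descend and grip.

```bash
python3 -m jog '[[[0.012,0,0.001,0,-0.4],[0.03,0,0.001,0,-0.4],[0.048,0,0.001,0,-0.4],[0.063,0,0.001,0,-0.4],[0.074,0,0.001,0,-0.4],[0.08,0,0.001,0,-0.4],[0.082,0,0.001,0,-0.4],[0.082,0,0.001,0,-0.4]]]' 60
python3 - <<'E'
from h import *
go(.560,.2845,.106,3.18)
s=get("side")
crop(s,205,90,365,210,4,"pics/s7.png")
E
```

```text
t: 13.0
tool_pos: [0.5591, 0.2832, 0.1078]
tool_rot: [2.205, 0.038, -2.198]
contact_force: [0.2, -0.4, 0.6]
opening: 0.06
t13.00 pos [0.5591 0.2832 0.1078] az -3.1042 (-177.86deg) tilt [ 0.0032 -0.0027 -1.    ] q [ 0.352  0.159  1.712 -0.004  1.269 -2.826] F [ 0.21 -0.39  0.64] open 0.0600
shift [ 0.0018 -0.0012 -0.0009] turn -0.0010
```

View pics/s7.png

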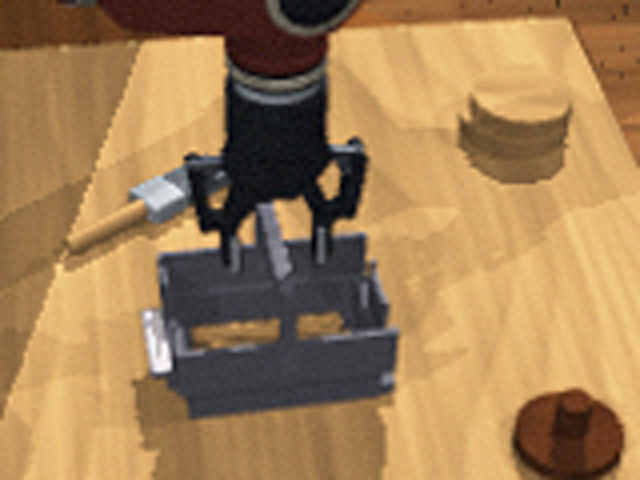

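```bash
python3 -m jog '[[[0.001,0,0,0,-0.1],[0.001,0,0,0,0.2],[0.001,0,0,0,0.45],[0.001,0,0,0,0.6],[0.001,0,0,0,0.7],[0.001,0,0,0,1],[0.001,0,0,0,1],[0.001,0,0,0,1],[0.001,0,0,0,1],[0.001,0,0,0,1],[0.001,0,0,0,1]]]' 90
python3 - <<'E'
from h import *
go(.560,.2845,.106,3.18)
E
```

```text
t: 14.15
tool_pos: [0.5594, 0.2834, 0.1078]
tool_rot: [2.206, 0.039, -2.197]
contact_force: [-2.8, -0.3, 5.0]
opening: 0.0123
t14.15 pos [0.5594 0.2834 0.1078] az -3.1041 (-177.85deg) tilt [ 0.0039 -0.0023 -1.    ] q [ 0.352  0.159  1.712 -0.004  1.268 -2.826] F [-2.75 -0.34  4.95] open 0.0123
shift [ 0.0018 -0.0011 -0.0007] turn -0.0009
```

```bash
python3 -m jog '[[[-0.003,0,0,0,1],[-0.008,0,0,0,1],[-0.015,0,0,0,1],[-0.025,0,0,0,1],[-0.038,0,0,0,1],[-0.053,0,0,0,1],[-0.07,0,0,0,1],[-0.087,0,0,0,1],[-0.103,0,0,0,1],[-0.115,0,0,0,1],[-0.12,0,0,0,1],[-0.12,0,0,0,1]]]'
python3 - <<'E'
from h import *
go(.560,.2845,.106,3.18)
s=get("side")
crop(s,185,70,345,210,4,"pics/s8.png")
E
```

```text
t: 15.35
tool_pos: [0.5593, 0.2839, 0.2289]
tool_rot: [2.208, 0.039, -2.196]
contact_force: [0.4, 0.4, -5.6]
opening: 0.0119
t15.35 pos [0.5593 0.2839 0.2289] az -3.1041 (-177.85deg) tilt [ 0.0055 -0.0017 -1.    ] q [ 0.353  0.057  1.613 -0.003  1.468 -2.826] F [ 0.37  0.39 -5.58] open 0.0119
shift [ 0.1229 -0.0008 -0.    ] turn -0.0009
```

View pics/s8.png

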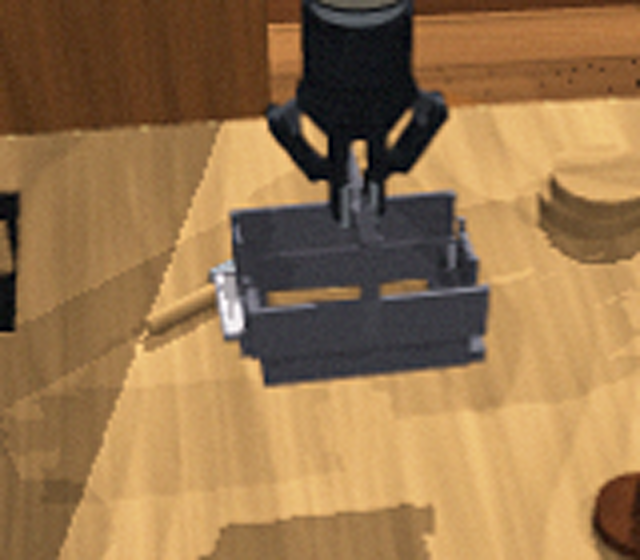

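The tote hangs upright with about 5.6 N of weight. I'll turn it (+3.308 rad about tool x in total) while carrying it toward the open tote.

```bash
python3 -m jog '[[[0,0.003,0,0.02,1],[0,0.008,0.002,0.07,1],[0,0.015,0.004,0.15,1],[0,0.024,0.006,0.25,1],[0,0.034,0.008,0.36,1],[0,0.045,0.01,0.48,1],[0,0.056,0.012,0.6,1],[0,0.068,0.014,0.72,1],[0,0.08,0.016,0.84,1],[0,0.09,0.018,0.95,1],[0,0.1,0.02,1.05,1],[0,0.105,0.02,1.13,1]]]'
python3 - <<'E'
from h import *
go(.512,.05,.23,-.129)
E
```

```text
t: 16.6
tool_pos: [0.542, 0.1769, 0.2265]
tool_rot: [-1.552, 0.949, 1.547]
contact_force: [0.1, 0.4, -4.6]
opening: 0.0121
t16.60 pos [0.542  0.1769 0.2265] az 2.0439 (117.11deg) tilt [ 0.0013 -0.0033 -1.    ] q [ 0.187 -0.075  1.747 -0.003  1.468 -1.857] F [ 0.06  0.35 -4.64] open 0.0121
shift [-0.0031  0.0845 -0.0993] turn 2.1729
```

```bash
python3 -m jog '[[[-0.001,0.004,-0.005,0.1,1],[-0.002,0.01,-0.012,0.2,1],[-0.003,0.018,-0.021,0.31,1],[-0.003,0.026,-0.031,0.42,1],[-0.003,0.034,-0.04,0.53,1],[-0.003,0.042,-0.05,0.64,1],[-0.003,0.05,-0.059,0.75,1],[-0.003,0.058,-0.068,0.86,1],[-0.003,0.065,-0.077,0.97,1],[-0.003,0.073,-0.086,1.08,1],[-0.003,0.08,-0.094,1.18,1],[-0.003,0.0845,-0.0993,1.27,1]]]'
python3 - <<'E'
from h import *
go(.5122,-.0046,.23,-.129)
E
```

```text
t: 17.8
tool_pos: [0.5111, 0.0492, 0.2286]
tool_rot: [-0.603, 1.488, 0.599]
contact_force: [0.5, 0.6, -5.7]
opening: 0.0124
t17.80 pos [0.5111 0.0492 0.2286] az 0.7685 (44.03deg) tilt [-9.0e-04 -3.5e-03 -1.0e+00] q [-0.047 -0.216  1.87  -0.004  1.488 -0.815] F [ 0.53  0.6  -5.74] open 0.0124
shift [-0.0012 -0.0394 -0.0366] turn 0.8975
```

```bash
python3 -m jog '[[[0,-0.002,-0.002,0.08,1],[0,-0.006,-0.005,0.18,1],[0,-0.011,-0.01,0.29,1],[0,-0.017,-0.016,0.4,1],[0,-0.023,-0.021,0.51,1],[0,-0.029,-0.027,0.62,1],[0,-0.034,-0.031,0.71,1],[0,-0.037,-0.034,0.79,1],[0,-0.039,-0.036,0.85,1],[0,-0.0394,-0.0366,0.885,1],[0,-0.0394,-0.0366,0.8975,1],[0,-0.0394,-0.0366,0.8975,1]]]'
python3 - <<'E'
from h import *
go(.5122,-.0046,.2,-.129)
s=get("side");t=get("top")
crop(s,205,90,365,290,3,"pics/s9.png");crop(t,250,150,360,280,4.5,"pics/t9.png")
E
```

```text
t: 19.0
tool_pos: [0.5117, -0.0046, 0.228]
tool_rot: [0.099, 1.57, -0.104]
contact_force: [-0.3, 0.0, -5.5]
opening: 0.0121
t19.00 pos [ 0.5117 -0.0046  0.228 ] az -0.1291 (-7.40deg) tilt [-0.0022 -0.0033 -1.    ] q [-0.153 -0.219  1.874 -0.004  1.488 -0.023] F [-0.33  0.03 -5.45] open 0.0121
shift [0.028  0.0002 0.0005] turn -0.0001
```

View pics/s9.png

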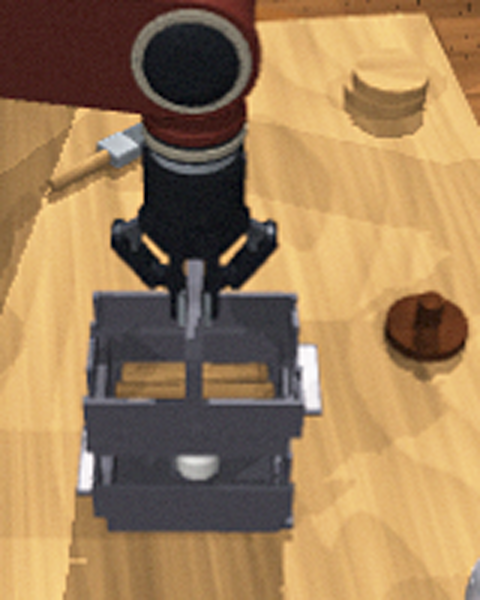

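View pics/t9.png

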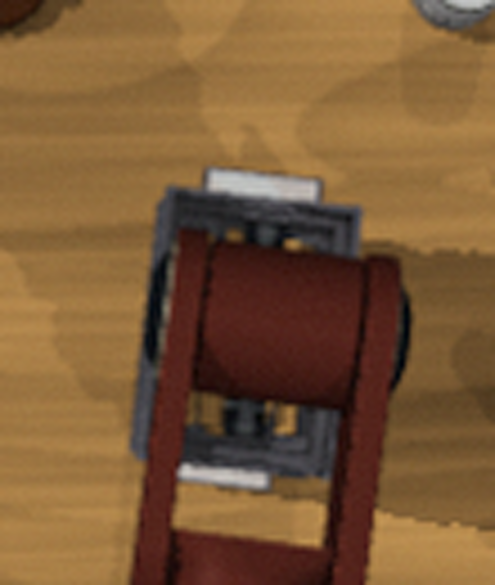

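```bash
python3 - <<'E'
from h import *
t=get("top");s=get("side")
go()
crop(t,275,180,340,270,8,"pics/t10.png")
crop(s,225,180,315,275,6.2,"pics/s10.png")
T=lambda p:(p[0]/4.5+250-.39,p[1]/4.5+150-.39)
c=[(168,186),(362,207),(331,477),(134,458)]
P=np.array([onz(t,T(p),.2) for p in c]); ex=P[0]+P[1]-P[2]-P[3]; ey=P[0]+P[3]-P[1]-P[2]
print(P.mean(0),np.linalg.norm(ex)/2,np.linalg.norm(ey)/2,np.degrees(np.arctan2(ex[1],ex[0])),np.degrees(np.arctan2(-ey[0],ey[1])))
E
```

```text
t19.20 pos [ 0.5121 -0.0045  0.2286] az -0.1286 (-7.37deg) tilt [-0.0012 -0.0034 -1.    ] q [-0.152 -0.219  1.873 -0.004  1.488 -0.023] F [-0.11  0.08 -5.71] open 0.0124
shift [0. 0. 0.] turn 0.0000
[ 0.51447016 -0.00853857  0.2       ] 0.175535322181347 0.1264914649182521 -7.990250144916887 -6.899340817047593
```

View pics/s10.png

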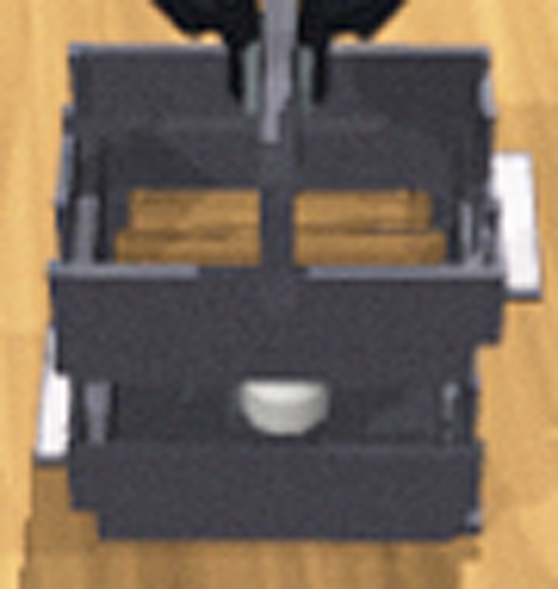

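View pics/t10.png

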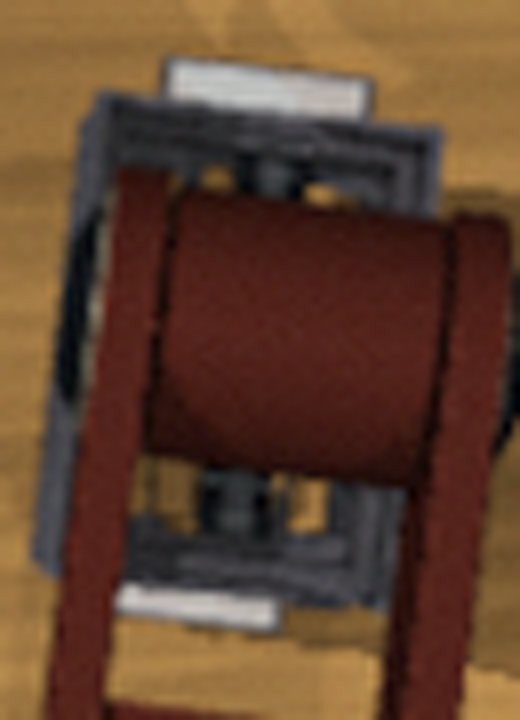

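```bash
python3 - <<'E'
from h import *
t=get("top");s=get("side")
S=lambda p:(p[0]/6.2+225-.42,p[1]/6.2+180-.42)
P=np.array([onz(s,S(p),.2) for p in [(490,47),(505,266),(50,266),(70,45)]]);print("carry side",P.mean(0),P)
print([np.linalg.norm(P[i]-P[i-1]) for i in range(4)])
Q=np.array([onz(s,S(p),.08) for p in [(482,446),(72,448)]]);print("lower near",Q,Q.mean(0)) 
print("carry near",P[1:3].mean(0))
# shelf outer edges
F=[onz(s,S((540,295)),.16),onz(s,S((530,155)),.16),onz(s,S((37,460)),.04)];print("shelf",F)
# predicted corners if centre .5122,-.0056 yaw -7.4
E
```

```text
carry side [ 0.51177564 -0.00550355  0.2       ] [[ 0.60711376  0.0436959   0.2       ]
 [ 0.59154416 -0.07635392  0.2       ]
 [ 0.41669056 -0.05508173  0.2       ]
 [ 0.43175407  0.06572554  0.2       ]]
[np.float64(0.17673801818979998), np.float64(0.12105524327061655), np.float64(0.1761428097409559), np.float64(0.12174278678749854)]
lower near [[ 0.59017871 -0.07479994  0.08      ]
 [ 0.41729252 -0.05446475  0.08      ]] [ 0.50373561 -0.06463234  0.08      ]
carry near [ 0.50411736 -0.06571783  0.2       ]
shelf [array([ 0.61171881, -0.06016385,  0.16      ]), array([0.62221335, 0.01673098, 0.16      ]), array([ 0.4007119 , -0.02972409,  0.04      ])]
```

Both views put the carried tote within about 1–2 mm of the lower tote and at the same yaw. I'll trim by (-0.7, +1) mm and descend to just above the rim.

```bash
python3 - <<'E'
from h import *
go(.5121-.0007,-.0045+.001,.2286-.037,-.1289)
E
python3 -m jog '[[[0.002,0.001,-0.001,0,1],[0.006,0.001,-0.001,0,1],[0.011,0.001,-0.001,0,1],[0.017,0.001,-0.001,0,1],[0.023,0.001,-0.001,0,1],[0.028,0.001,-0.001,0,1],[0.032,0.001,-0.001,0,1],[0.035,0.001,-0.001,0,1],[0.036,0.001,-0.001,0,1],[0.036,0.001,-0.001,0,1]]]'
python3 - <<'E'
from h import *
go()
s=get("side");t=get("top")
crop(s,225,180,315,275,6.2,"pics/s11.png");crop(t,275,180,340,270,6.6,"pics/t11.png")
E
```

```text
t19.30 pos [ 0.5121 -0.0045  0.2288] az -0.1287 (-7.38deg) tilt [-0.001  -0.0035 -1.    ] q [-0.152 -0.219  1.873 -0.004  1.488 -0.023] F [ 0.58 -0.37 -5.7 ] open 0.0120
shift [ 0.0371  0.001  -0.0008] turn 0.0002
t: 20.3
tool_pos: [0.5113, -0.0035, 0.1927]
tool_rot: [0.098, 1.569, -0.104]
contact_force: [-0.7, -0.3, -5.1]
opening: 0.0125
t20.30 pos [ 0.5113 -0.0035  0.1927] az -0.1287 (-7.38deg) tilt [-0.001  -0.0035 -1.    ] q [-0.151 -0.196  1.914 -0.004  1.424 -0.021] F [-0.67 -0.27 -5.08] open 0.0125
shift [0. 0. 0.] turn 0.0000
```

View pics/s11.png

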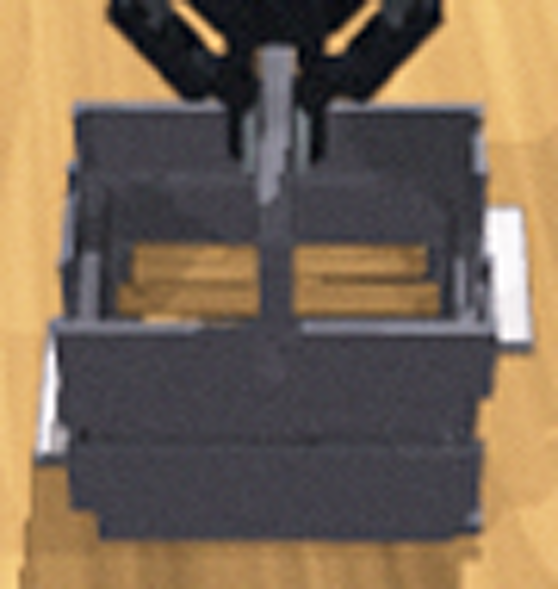

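View pics/t11.png

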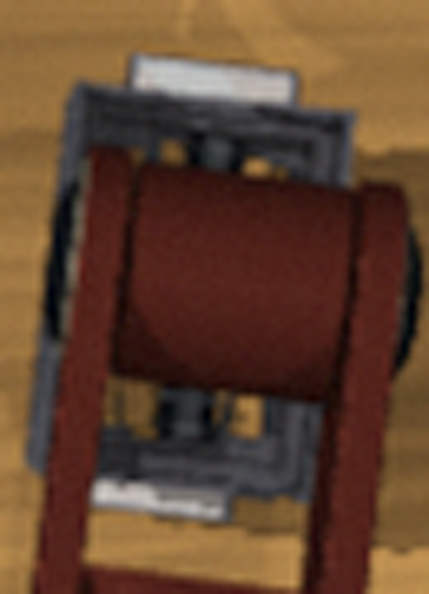

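```bash
python3 - <<'E'
from h import *
t=get("top");s=get("side");z=.165
S=lambda p:(p[0]/6.2+225-.42,p[1]/6.2+180-.42)
P=np.array([onz(s,S(p),z) for p in [(483,106),(497,327),(52,326),(75,105)]]);print("carry side",P.mean(0),"near",P[1:3].mean(0),P[1]-P[2])
T=lambda p:(p[0]/6.6+275-.42,p[1]/6.6+180-.42)
P=np.array([onz(t,T(p),z) for p in [(72,86),(356,116),(312,498),(30,470)]]); print("top",P.mean(0),np.linalg.norm(P[0]-P[3]),np.linalg.norm(P[1]-P[0]),P[0]-P[3])
E
```

```text
carry side [ 0.51073347 -0.00676987  0.165     ] near [ 0.50261047 -0.0673828   0.165     ] [ 0.17548114 -0.02198675  0.        ]
top [ 0.51336226 -0.00719507  0.165     ] 0.1733557074847656 0.12861608231045688 [ 0.17194907 -0.02203903  0.        ]
```

```bash
python3 -m jog '[[[0.0005,0.001,0,0,1],[0.002,0.0012,0,0,1],[0.0035,0.0012,0,0,1],[0.005,0.0012,0,0,1],[0.006,0.0012,0,0,1],[0.007,0.0012,0,0,1],[0.008,0.0012,0,0,1],[0.008,0.0012,0,0,1]]]'
```

```text
t: 21.3
tool_pos: [0.5115, -0.0024, 0.1849]
tool_rot: [0.098, 1.569, -0.104]
contact_force: [-0.1, 0.2, -5.3]
opening: 0.0126
```

No contact at underside height 0.077, which is below the rim top, so the feet are entering the seats.

```bash
python3 -m jog '[[[0.0005,0,0,0,1],[0.001,0,0,0,1],[0.0015,0,0,0,1],[0.002,0,0,0,1],[0.002,0,0,0,1]]]'; python3 -m jog '[[[0.0004,0,0,0,1],[0.0008,0,0,0,1],[0.0012,0,0,0,1],[0.0012,0,0,0,1]]]'
```

```text
t: 21.8
tool_pos: [0.5115, -0.0024, 0.1828]
tool_rot: [0.098, 1.569, -0.104]
contact_force: [0.3, -0.1, -4.7]
opening: 0.0124
t: 22.2
tool_pos: [0.5117, -0.0025, 0.1819]
tool_rot: [0.098, 1.568, -0.104]
contact_force: [0.2, -0.7, -4.7]
opening: 0.012
```

```bash
python3 -m jog '[[[0.0004,0,0,0,1],[0.0008,0,0,0,1],[0.001,0,0,0,1],[0.001,0,0,0,1]]]'
```

```text
t: 22.6
tool_pos: [0.5118, -0.0026, 0.1818]
tool_rot: [0.098, 1.568, -0.104]
contact_force: [-3.7, 0.1, 2.5]
opening: 0.0121
```

The load has transferred at underside height 0.074, which matches the stack height. I'll release.

```bash
python3 -m jog '[[[0,0,0,0,0.66],[0,0,0,0,0.6],[0,0,0,0,0.5],[0,0,0,0,0.3],[0,0,0,0,0.1],[0,0,0,0,-0.1],[0,0,0,0,-0.1],[0,0,0,0,-0.1]]]' 20
python3 - <<'E'
from h import *
go()
s=get("side")
crop(s,225,180,315,275,6.2,"pics/s12.png")
E
```

```text
t: 23.4
tool_pos: [0.5118, -0.0025, 0.1818]
tool_rot: [0.098, 1.568, -0.104]
contact_force: [0.4, 0.6, -0.0]
opening: 0.0469
t23.40 pos [ 0.5118 -0.0025  0.1818] az -0.1288 (-7.38deg) tilt [ 1.0e-04 -3.9e-03 -1.0e+00] q [-0.148 -0.187  1.924 -0.004  1.403 -0.019] F [ 0.37  0.63 -0.03] open 0.0469
shift [0. 0. 0.] turn 0.0000
```

View pics/s12.png

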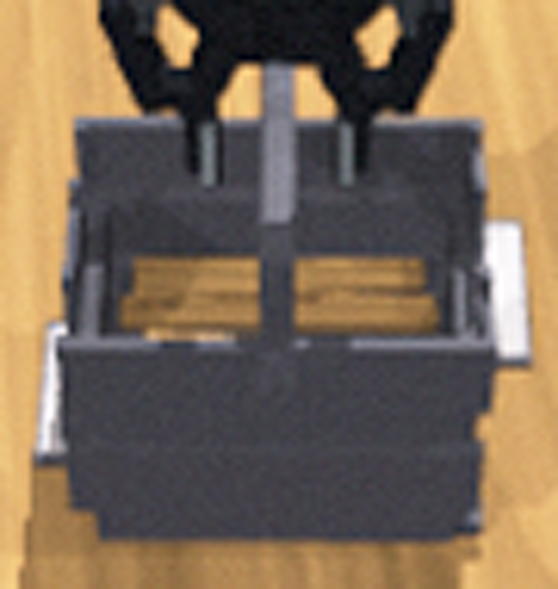

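The handle is free between the fingers, which are at crop (205,150) and (347,150), and the tote sits level. I'll retreat up and aside, then check.

```bash
python3 -m jog '[[[-0.005,0,0,0,-0.1],[-0.015,0,0,0,-0.1],[-0.03,0,0,0,-0.1],[-0.05,0,0,0,-0.1],[-0.075,0,0,0,-0.1],[-0.1,0,0,0,-0.1],[-0.115,0,0,0,-0.1],[-0.12,0,0,0,-0.1]]]'
python3 - <<'E'
from h import *
go(.45,.28,.3)
E
```

```text
t: 24.25
tool_pos: [0.5128, -0.0022, 0.3052]
tool_rot: [0.098, 1.563, -0.104]
contact_force: [-0.1, 0.1, -0.4]
opening: 0.047
t24.25 pos [ 0.5128 -0.0022  0.3052] az -0.1286 (-7.37deg) tilt [ 0.005  -0.0046 -1.    ] q [-0.147 -0.256  1.778 -0.004  1.614 -0.019] F [-0.07  0.13 -0.41] open 0.0470
shift [ 0.0036  0.2718 -0.0985] turn 0.0000
```

```bash
python3 -m jog '[[[0,0.02,-0.008,0,-0.1],[0,0.05,-0.02,0,-0.1],[0,0.085,-0.03,0,-0.1],[0,0.12,-0.043,0,-0.1],[0,0.155,-0.055,0,-0.1],[0,0.19,-0.068,0,-0.1],[0,0.22,-0.08,0,-0.1],[0,0.245,-0.09,0,-0.1],[0,0.263,-0.096,0,-0.1],[0,0.2718,-0.098,0,-0.1],[0,0.2718,-0.098,0,-0.1]]]'
python3 - <<'E'
from h import *
go()
s=get("side");t=get("top")
crop(s,225,180,315,275,6.2,"pics/s13.png");crop(t,275,180,340,270,6.6,"pics/t13.png")
cv2.imwrite("pics/full13.png",s["color"][:,:,::-1])
E
```

```text
t: 25.35
tool_pos: [0.4501, 0.2804, 0.3028]
tool_rot: [0.096, 1.564, -0.104]
contact_force: [1.5, -0.5, 1.1]
opening: 0.0465
t25.35 pos [0.4501 0.2804 0.3028] az -0.1273 (-7.29deg) tilt [ 0.0037 -0.0053 -1.    ] q [ 0.42  -0.208  1.742 -0.006  1.607  0.547] F [ 1.5  -0.47  1.14] open 0.0465
shift [0. 0. 0.] turn 0.0000
```

View pics/s13.png

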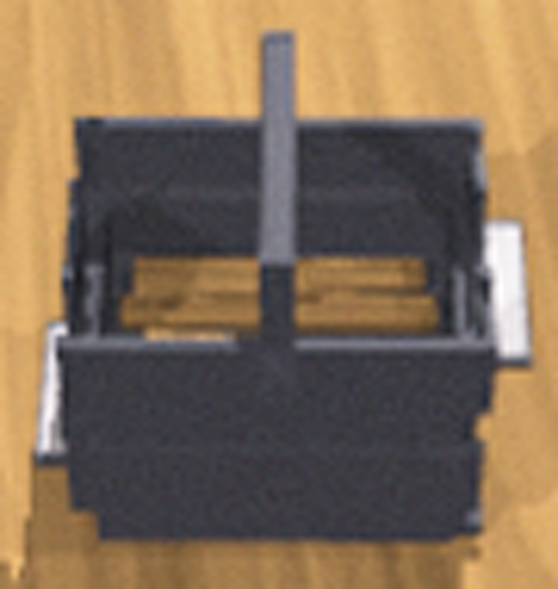

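View pics/t13.png

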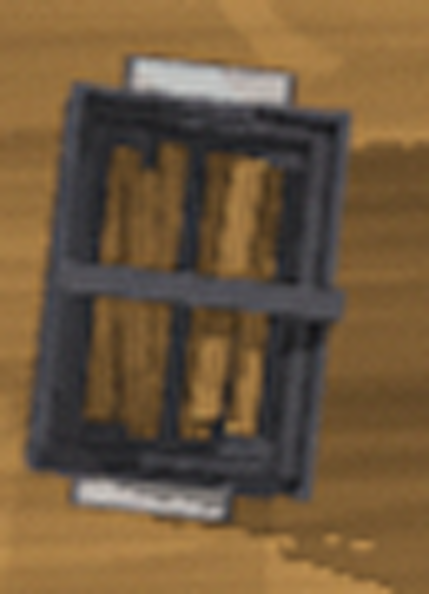

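View pics/full13.png

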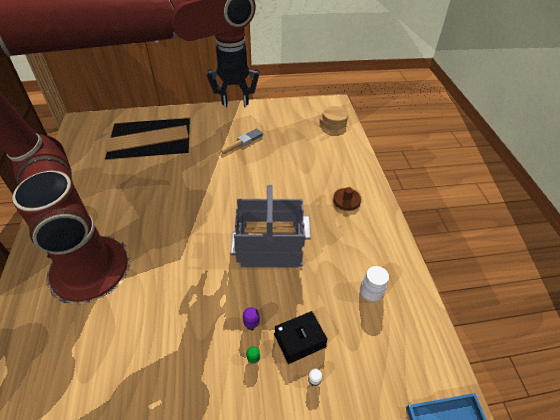

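The tote is stacked, with shelves at opposite ends: top-crop (212,80) for the carried one and (150,498) for the lower one. The bystanders haven't moved. One numeric check before handing in.

```bash
python3 - <<'E'
from h import *
t=get("top");s=get("side")
S=lambda p:(p[0]/6.2+225-.42,p[1]/6.2+180-.42);T=lambda p:(p[0]/6.6+275-.42,p[1]/6.6+180-.42)
# back-y+, back y-, front y-, front y+
tp=[(75,87),(350,116),(306,497),(29,470)];sp=[(482,121),(493,345),(62,343),(77,121)]
P=[]
for a,b in zip(tp,sp):
    x,e=tri(t,T(a),s,S(b));P.append(x);print(x.round(4),"gap %.4f"%e)
print(np.mean(P,0))
for d,f,pp in((t,T,tp),(s,S,sp)):
    Q=np.array([onz(d,f(p),.154) for p in pp]);v=Q[0]+Q[1]-Q[2]-Q[3];print(Q.mean(0),np.degrees(np.arctan2(v[1],v[0])))
# lower shelf, was (.4084,.0075)
F=np.array([onz(t,T(p),.04) for p in [(72,502),(222,520)]]);print("lower shelf",F.mean(0))
E
```

```text
[0.6069 0.0438 0.1549] gap 0.0008
[ 0.5904 -0.0804  0.156 ] gap 0.0029
[ 0.419  -0.0572  0.1546] gap 0.0019
[0.4331 0.0677 0.1517] gap 0.0027
[ 0.51237198 -0.00652135  0.15428277]
[ 0.51348406 -0.00668883  0.154     ] -7.863858022247081
[ 0.5114747  -0.00628165  0.154     ] -7.076871532461194
lower shelf [0.4085813  0.00997208 0.04      ]
```

```bash
python3 - <<'E'
from station import ctrl
print(ctrl.finish_job())
E
```

```text
the job is handed in; nothing more can be done
None
```

The job is done and handed in at about 25.5 s of the 64 s allowed. I pulled the lamp straight up out of the dock and stood it in the open tote. I then lifted the carrying tote by its handle and turned it about 190° (its half turn plus the totes' difference in facing). It went down gently onto the open tote's rim, and I released it and moved the arm clear.

**Final checks:**
- **Stack height:** the four rim corners came out at 152 to 156 mm, mean 154.3 mm. That matches the stacked height of 154 mm; nested would be 124 mm.
- **Alignment:** the two totes' centres agree within about 1 to 1.5 mm. Their headings agree within about 0.5° in the top view and 1° in the side view.
- **Facing:** the label shelves are at opposite ends.
- **Lamp:** it was standing upright in the tote in the last clear view before stacking. I could not see it afterwards.
- **Bystanders:** in the last side picture they look unmoved.

**One disagreement:** the open tote's label shelf measured 2.4 mm off its first position in the top view. It was partly hidden by the stack, and in the side view the tote's lower corners did not shift, so I took this as a measuring error.

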